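Hold the tag feeder's magazine open for loading

ROBOT

A 7-joint arm with a two-finger parallel gripper is mounted at the origin on the work surface; the furniture and walls round the work are solid. World frame = base frame: x ahead of the robot, y to its left, z up, the work surface at z = 0. Lengths are in m, angles in rad, forces in N, time in s.
With the tool pointing down it reaches from about 0.4 to 0.9 m from the base axis. Payload 5.5 kg.
Tool frame: the origin (TCP) lies midway between the tips of the shut fingers; the grasp point (between the pads) lies 19 mm behind it; y points along the fingers, x is the direction in which the jaws open and shut, and the axes are right-handed (so a half turn about y gives the same grasp; the last joint's range is limited). The gripper opens to 85 mm and grips with 20 to 120 N. Pads are 22 mm wide; open, the fingers measure 114 mm over their backs; the gripper's body (76 mm by 85 mm) begins 54 mm behind the grasp point. The pads swing forward as they close: fully open they stand 13 mm farther back than shut.
Start: joints at [1.435, 0.501, -0.427, 1.55, 0.221, 1.138, -0.21], TCP at [0.252, -0.599, 0.231] pointing down, gripper open.
Joint ranges: [-2.88, 2.88], [-0.31, 2.03], [-1.54, 1.56], [0.2, 2.42], [-1.41, 4.55], [0.19, 2.02], [-2.57, 2.57]. Speed limits (rad/s): [2.57, 2.57, 3.14, 3.14, 3.14, 3.14, 3.14].

INTERFACE

Orientations are given as a unit quaternion [w, x, y, z].
In Python, from bench import ctrl, effector, solver, get_obs, viewer, workorder gives the robot as it stands. The module is installed in compiled form; this text tells all that it offers. Calls block until the motion is done:
- ctrl.movep(position, orientation): joint-space move of the TCP to a pose.
- ctrl.move_straight(position, frame=None, rate=0.15): straight line of the TCP; frame=None keeps the orientation; rate is the mean speed in m/s.
- ctrl.movej(angles): joint-space move.
- effector.command_gripper(opening): opening from 0.0 (shut) to 1.0 (fully open); the grip force is fixed at half the most; returns when the fingers have stopped.
- ctrl.dwell(seconds).
- solver.solve_ik(position, orientation): joint angles nearest the present ones, or None.
- get_obs(): the state.
- viewer.read_camera(name): name is "scene" or "top"; returns a dict with "color" (480x640x3 uint8, blue, green, red), "intrinsics" (3x3 intrinsics, pixels), "R" (3x3) and "t" (3): a world point X has camera coordinates R X + t. Camera axes: x right, y down, z forward; pixel columns grow to the right and rows downward; lengths in m; the calibration is good to about 2 mm. A picture is of the moment at which its call begins. There is no depth.
A pose or a line that the arm cannot do raises ctrl.PlanningError and nothing moves.
- workorder.finish_job(): hands the job in, once; it reports no verdict.
The state is a dict: "time": time; "joint_pos": joint angles; "qd": joint speeds; "tau": joint torques, N m; "tool_pos": TCP position; "ee_rot": TCP orientation; "contact_force": force on the tool from outside, world axes, zero at the start; "torque": the same for the moment, N m; "finger_gap": opening from 0.0 (shut) to 1.0 (fully open).
Only numpy, scipy, OpenCV 4.12 (cv2) and the standard library are available. Lean on these libraries where they do the work, as an engineer would, in place of code of your own. Each camera call takes 0.05 s, during which the arm holds its last target. There are 200 camera calls.

TASK

The key-tag feeder's magazine is empty and I want to refill it. Pull its drawer fully out, then draw the spring-loaded pusher in it back towards the drawer front until the white line on its wing is level with the brass pointer, and finish holding the pusher there by its tab: do not let go, so that I can drop the tags in behind it. Leave the pointer as it is set and don't disturb the other things on the bench.

Things in the scene. Friction and masses are not known exactly. Their poses are not given: they have to be found in the camera images.
- feeder: Bench-top key-tag feeder: grey sheet-metal box 180 long (its x), 140 wide (its y), 100 mm high, fixed to the desk; small outlet chute at the back. Origin: centre of its underside. Its -x axis points out of the front (x = -90 mm), which a white drawer front closes.
- drawer (a joint): How far the magazine drawer is out along the feeder's -x axis, m: 0 closed, 0.150 fully out at its end stop. Level, about 2 N of friction, stays where left. White front 8 mm thick, 136 wide, top 96 mm above the desk. Inside: two aluminium guide rails along x, tops 36 mm above the desk, the pusher between them.
- drawer_handle (a point): Middle of the drawer's horizontal bar handle: 9 mm round steel bar along the feeder's y, straight for 76 mm (90 overall), 72 mm above the desk, 25 mm free between bar and drawer front. Axes as the feeder's; moves with the drawer.
- pusher: Spring-loaded pusher; origin: middle of its upright black tab, 70 mm above the desk. Tab 8 mm thick (x), 22 wide (y), free from 51 to 89 mm above the desk. It slides in the drawer up to 75 mm towards the drawer front (-x); a spring draws it back with 5 to 7 N, no latch. At rest, drawer out: tab centre 40 mm from the housing, 110 from the drawer front. Drawer shut: covered. Axes as feeder's.
- pusher_index (a point): Outer end of the white line on the pusher's wing on the feeder's +y side, 40 mm above the desk: same x as the middle of the tab, 49 mm to its +y side. Moves with the pusher. The rail below it has a tick every 8 mm, one tag's thickness.
- pointer: Small brass pointer clamped with a thumbscrew to the outside of the drawer's +y guide rail, 12 mm long, top 43 mm above the desk. Origin: its nib, which points at the rail. It marks how far to draw the pusher: 30 to 60 mm from its rest towards the drawer front, set differently each time. Axes as the feeder's; moves with the drawer.
- tin: Round tin, 66 mm across, 33 mm high, on the rear of the feeder's cover. Origin: centre of its underside. Bystander.
- tag_a: Key tag, 58 x 26 x 8 mm, lying on the desk beside the drawer's path on the feeder's +y side. Origin: centre of its underside. Bystander.
- tag_b: Second key tag like it, nearer the drawer's outer end. Bystander.
- oil: Oil bottle with a spout, 43 mm across, 128 mm high, standing on the left, between the scale and the tool pouch. Origin: centre of its underside. Bystander.
- driver: Screwdriver, 193 mm long, lying along the right edge of the desk. Origin: under its middle. Bystander.

How it is judged:
On the way, in this order (a step that is already met when the one before it is completed fails the run):
1. the drawer is fully out (at least 140 of its 150 mm) (value of joint drawer above 0.14 m), for 0.2 s.
2. the gripper holds the pusher still with its white line within 5 mm of the pointer, the drawer still out (x of pusher_index in the frame of pointer between -0.005 and 0.005 m and linear speed of pusher below 0.01 m/s and contact force between the fingers and pusher above 1 N and value of joint drawer above 0.14 m), for 0.3 s.
At the end, for the whole second after the job is handed in: The program ends while holding: the drawer is out by at least 140 mm, the gripper's fingers touch the pusher with more than 1 N, the pusher is still (under 10 mm/s) and its white index line is level with the brass pointer within 5 mm along the slide (all of step 2); the arm keeps its last pose, push and grip.
It fails at once if a bystander is moved by more than 20 mm (distance of any of tin, tag_a, tag_b, oil, driver from where it was at the start of the episode above 0.02 m).
It fails at once if the robot pushes on the brass pointer with more than 5 N (contact force between any of the fingers, the arm and pointer above 5 N).
It also fails if it takes over 51 s, if anything falls off the work surface, if the arm or the gripper's body presses on something with over 40 N, if the wrist force passes 120 N, or if a joint passes its speed limit or range.

## Working session

There is one attempt and no reset: what is moved stays moved. The work goes in short steps, each a Python script; the robot and the scene stay as the last script left them, time stands still between calls to the robot, and variables do not carry over. Pictures are saved under pics/ and viewed, about 8 in all and at most 12, crops included, and the job is handed in when it is done.

```bash
mkdir -p pics; python3 - <<'E'
from bench import viewer,get_obs
import cv2,numpy as np
np.set_printoptions(precision=4,suppress=True)
for n in("scene","top"):
    c=viewer.read_camera(n); cv2.imwrite(f"pics/{n}0.png",c["color"]); print(n,c["intrinsics"],c["R"],c["t"])
print(get_obs())
E
```

```text
scene [[514.5433   0.     315.9116]
 [  0.     514.5433 243.8696]
 [  0.       0.       1.    ]] [[-0.2625 -0.9648 -0.0134]
 [-0.8256  0.2318 -0.5144]
 [ 0.4994 -0.124  -0.8574]] [0.1852 0.4622 0.7652]
top [[468.8597   0.     321.1216]
 [  0.     468.8597 241.1933]
 [  0.       0.       1.    ]] [[-0.009  -0.9999 -0.0044]
 [-0.9966  0.0093 -0.0816]
 [ 0.0816  0.0037 -0.9967]] [0.0661 0.5247 1.0314]
{'time': 0.1, 'joint_pos': array([ 1.4352,  0.5018, -0.4268,  1.5514,  0.2208,  1.1383, -0.2103]), 'qd': array([-0.0002, -0.001 , -0.0006, -0.0022, -0.0001, -0.    , -0.0006]), 'tau': array([ -0.0112, -57.0806,  -5.8386, -28.1749,   0.0105,   0.0055,
         0.    ]), 'tool_pos': array([ 0.2521, -0.5984,  0.2303]), 'ee_rot': array([ 0.5895, -0.5888,  0.3916, -0.3905]), 'contact_force': array([-0.2455, -0.4672,  1.4361]), 'torque': array([ 0.0229, -0.0175,  0.0328]), 'finger_gap': 0.9998711025414231}
```

View pics/scene0.png

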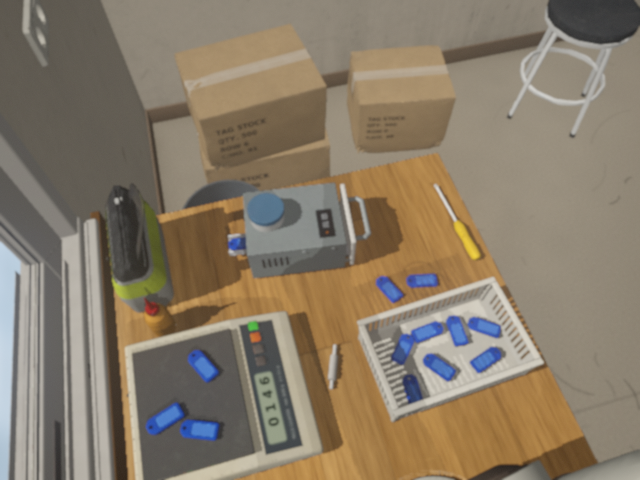

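View pics/top0.png

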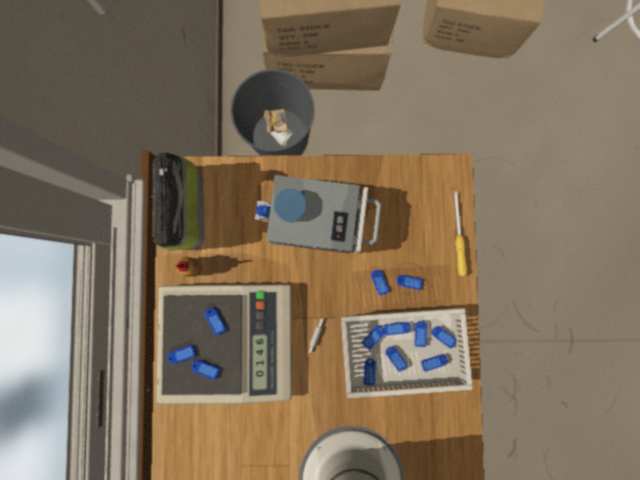

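Both views show the feeder with its front facing image-right (world −y). The handle runs from about (378,202) to (374,242) in top and (358,200) to (367,236) in scene. The tags are on the robot side. I'll zoom in for precision.

```bash
python3 - <<'E'
import cv2,numpy as np
a=cv2.imread("pics/top0.png")[165:265,255:395]; b=cv2.imread("pics/scene0.png")[175:285,235:380]
f=lambda i:cv2.resize(i,None,fx=5.5,fy=5.5,interpolation=cv2.INTER_CUBIC)
def g(i,x0,y0):
    o=f(i)
    for x in range(0,i.shape[1],10): cv2.line(o,(int((x+.5)*5.5),0),(int((x+.5)*5.5),6),(0,0,255),1); cv2.putText(o,str(x+x0),(int(x*5.5),16),0,.35,(0,0,255))
    for y in range(0,i.shape[0],10): cv2.line(o,(0,int((y+.5)*5.5)),(6,int((y+.5)*5.5)),(0,0,255),1);cv2.putText(o,str(y+y0),(8,int(y*5.5)+7),0,.35,(0,0,255))
    return o
cv2.imwrite("pics/t1.png",g(a,255,165)); cv2.imwrite("pics/s1.png",g(b,235,175)[:600])
E
```

```text
(no output)
```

View pics/t1.png

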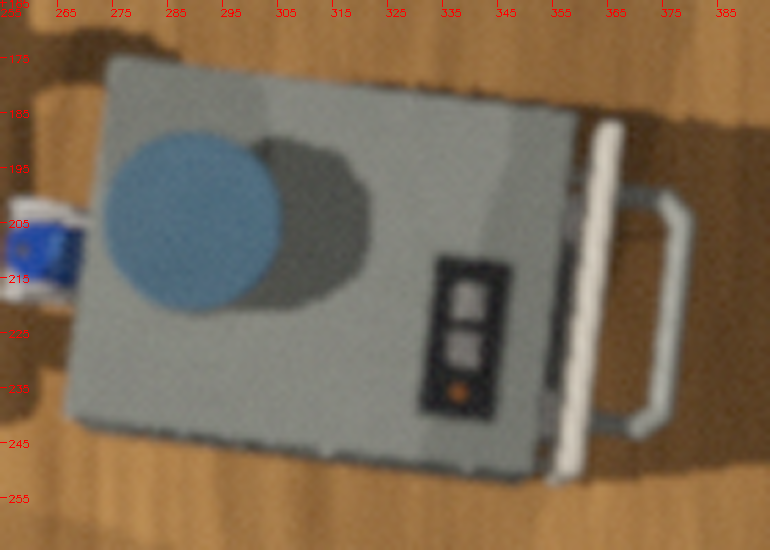

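View pics/s1.png

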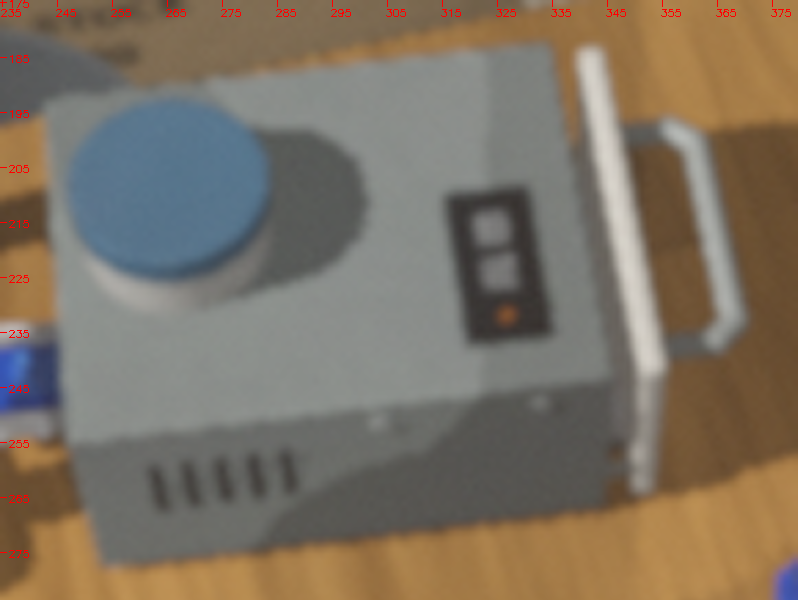

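Crop 1 (top): cover corners are at crop pixels (108,57), (577,112) and (65,415), and the bar runs (678,215)–(660,410). Crop 2 (scene): cover corners are (45,103), (550,45), (612,377) and (68,443), and the bar runs (693,140)–(733,310). The drawer is already slightly open. Next I'll triangulate.

```bash
cat > h.py <<'E'
import numpy as np,cv2
from bench import ctrl,effector,solver,get_obs,viewer,workorder
from scipy.spatial.transform import Rotation as Ro
np.set_printoptions(precision=4,suppress=True)
def P(c): return c["intrinsics"]@np.c_[c["R"],c["t"]]
def tri(ct,cs,a,b):
    X=cv2.triangulatePoints(P(ct),P(cs),np.array(a,float).reshape(2,1),np.array(b,float).reshape(2,1))
    return (X[:3]/X[3]).ravel()
def onplane(c,a,z):
    d=c["R"].T@np.linalg.solve(c["intrinsics"],[a[0],a[1],1]); o=-c["R"].T@c["t"]
    return o+d*(z-o[2])/d[2]
def quat(jaw,approach):  # tool x=jaw dir, y=finger dir
    x=np.array(jaw)/np.linalg.norm(jaw);y=np.array(approach)/np.linalg.norm(approach)
    q=Ro.from_matrix(np.c_[x,y,np.cross(x,y)]).as_quat()
    return q[[3,0,1,2]]
E
python3 - <<'E'
from h import *
ct=viewer.read_camera("top");cs=viewer.read_camera("scene")
T=lambda u:np.array(u)/5.5-.5+[255,165]
S=lambda u:np.array(u)/5.5-.5+[235,175]
for n,a,b in [("barfar",(678,215),(693,140)),("barnear",(660,410),(733,310)),("c1",(108,57),(45,103)),("c2",(577,112),(550,45)),("c3",(530,475),(612,377)),("c4",(65,415),(68,443)),("front far",(610,125),(590,50)),("front near",(570,470),(652,370))]:
    print(n,tri(ct,cs,T(a),S(b)))
o=get_obs();q=o["ee_rot"];print(Ro.from_quat(q[[1,2,3,0]]).as_matrix())
for n,p in [("tagb",(410,282)),("taga",(380,282))]: print(n,onplane(ct,p,.008))
E
```

```text
barfar [ 0.6005 -0.0622  0.0741]
barnear [ 0.5238 -0.0522  0.0816]
c1 [0.6595 0.1577 0.1004]
c2 [ 0.637  -0.0204  0.0984]
c3 [ 0.498  -0.0006  0.1019]
c4 [0.5226 0.1755 0.1   ]
front far [ 0.632  -0.0334  0.0972]
front near [ 0.5002 -0.0157  0.096 ]
[[ 0.3884 -0.0004  0.9215]
 [-0.9215  0.0011  0.3884]
 [-0.0012 -1.      0.0001]]
tagb [ 0.4321 -0.1384  0.008 ]
taga [ 0.4327 -0.0708  0.008 ]
```

```bash
python3 - <<'E'
from h import *
u=np.array([-.131,-.991,0]);u/=np.linalg.norm(u)
H=np.array([.562,-.0575,.053]);q=quat(u,[0,0,-1])
for p in (H+[0,0,.12],H,H+.15*u,H+.03*u): print(solver.solve_ik(p,q))
t0=get_obs()["time"]
effector.command_gripper(.24)
ctrl.movep(H+[0,0,.12],q)
ctrl.move_straight(H+[0,0,.05],rate=.15)
o=get_obs();print(o["time"],o["tool_pos"],o["contact_force"],o["finger_gap"])
ct=viewer.read_camera("top");cs=viewer.read_camera("scene")
f=lambda c,x,y:cv2.resize(c["color"][y:y+110,x:x+75],None,fx=5.2,fy=5.2,interpolation=cv2.INTER_CUBIC)
cv2.imwrite("pics/g1.png",np.hstack([f(ct,330,165),f(cs,320,160)]))
E
```

```text
[ 0.5773  0.4646 -0.668   1.8171  0.3414  0.9775 -1.9353]
[ 0.445   0.6116 -0.5023  1.8875  0.4187  0.7477 -1.9952]
[ 0.6461  0.6165 -0.4277  1.8509  0.3592  0.7508 -1.6801]
[ 0.4825  0.6067 -0.4815  1.8883  0.4011  0.7428 -1.9279]
3.6917 [ 0.5624 -0.0575  0.1033] [ 0.4077 -1.4004  0.8168] 0.24281260209745387
```

View pics/g1.png

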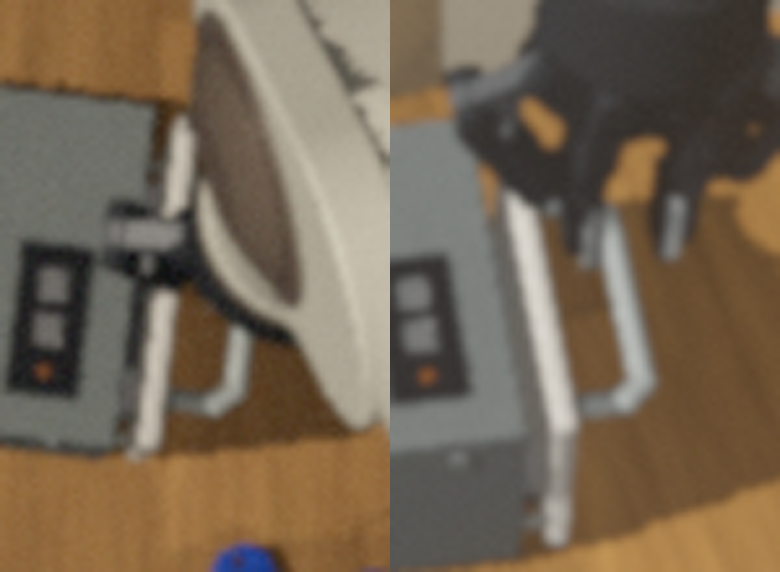

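In the scene crop the fingertips at about (588,255) and (672,250) straddle the bar at about (620,260), outside the white front. I'll descend with force checks, grip and pull.

```bash
python3 - <<'E'
from h import *
import sys
u=np.array([-.131,-.991,0]);u/=np.linalg.norm(u)
H=np.array([.562,-.0575,.053])
f0=get_obs()["contact_force"]
for z in (.08,.065,.053):
    ctrl.move_straight([H[0],H[1],z],rate=.08); d=get_obs()["contact_force"]-f0; print(z,d)
    if np.linalg.norm(d)>8: sys.exit("contact")
effector.command_gripper(0.0)
o=get_obs();print("grip",o["finger_gap"],o["contact_force"]-f0)
f0=o["contact_force"]
for s in list(np.arange(.03,.13,.03))+list(np.arange(.13,.165,.004)):
    ctrl.move_straight(H+s*u,rate=.1 if s<.125 else .05)
    o=get_obs();d=(o["contact_force"]-f0)@u;print(round(s,3),(o["tool_pos"]-H)@u,d)
    if d<-12: break
print(o["time"],o["finger_gap"])
E
```

```text
0.08 [-1.7102  1.1664  0.4821]
0.065 [-0.4717  0.2035  0.0957]
0.053 [-7.1175  0.7151 24.0817]contact
```

Descending from z 0.065 to 0.053 met 24 N upward, probably a knuckle on the drawer front's top edge. I'll back up and grip the bar a little nearer the tips.

```bash
python3 - <<'E'
from h import *
import sys
u=np.array([-.131,-.991,0]);u/=np.linalg.norm(u)
H=np.array([.562,-.0575,.062])+.002*u
f0=np.array([.4,-1.4,.8])
ctrl.move_straight(H,rate=.08); o=get_obs(); print(o["tool_pos"],o["contact_force"]-f0)
if np.linalg.norm(o["contact_force"]-f0)>8: sys.exit("contact")
effector.command_gripper(0.0)
o=get_obs();print("grip",o["finger_gap"],o["contact_force"]-f0)
if o["finger_gap"]<.03: sys.exit("nothing")
f0=o["contact_force"]
for s in list(np.arange(.03,.13,.03))+list(np.arange(.126,.165,.004)):
    ctrl.move_straight(H+s*u,rate=.1 if s<.125 else .05)
    o=get_obs();d=(o["contact_force"]-f0)@u;print(round(s,3),(o["tool_pos"]-H)@u,d)
    if d<-12: break
print(o["time"],o["finger_gap"])
E
```

```text
[ 0.562  -0.0599  0.062 ] [-0.1126  1.223  -1.3047]
grip 0.07405556710279554 [-0.6864  0.0511  0.9588]
0.03 0.03174540635657105 0.4332406767114602
0.06 0.06127215816114549 0.4029243632863303
0.09 0.09114459058186229 -0.7051516531018666
0.12 0.12102415624688385 1.2785391696058426
0.126 0.12577529550299313 -1.156670194441289
0.13 0.1298613928647153 -1.659604125290074
0.134 0.13417410373706956 -1.8316669776221535
0.138 0.13821087289808634 -2.12445431752323
0.142 0.1399107117123264 -6.189569706305891
0.146 0.13995168517187284 -12.61058988070563
8.7167 0.0755756737352934
```

It hit the end stop at 0.140 m of travel; the drawer had started about 9 mm open. I'll release, back off and look.

```bash
python3 - <<'E'
from h import *
u=np.array([-.131,-.991,0]);u/=np.linalg.norm(u)
H=np.array([.562,-.0575,.062])+.002*u+.140*u
ctrl.move_straight(H,rate=.05)
effector.command_gripper(.24)
ctrl.move_straight(H+[0,0,.12],rate=.2)
ctrl.move_straight(H+[0,0,.14]+.12*u,rate=.25)
print(get_obs()["time"])
for n,x,y,w,h in(("top",335,160,130,105),("scene",320,160,130,105)):
    c=viewer.read_camera(n)["color"];cv2.imwrite(f"pics/{n}2.png",c)
    i=c[y:y+h,x:x+w];o=cv2.resize(i,None,fx=5.7,fy=5.7,interpolation=cv2.INTER_CUBIC)
    cv2.imwrite(f"pics/{n}2c.png",o)
E
```

```text
10.6583
```

View pics/top2c.png

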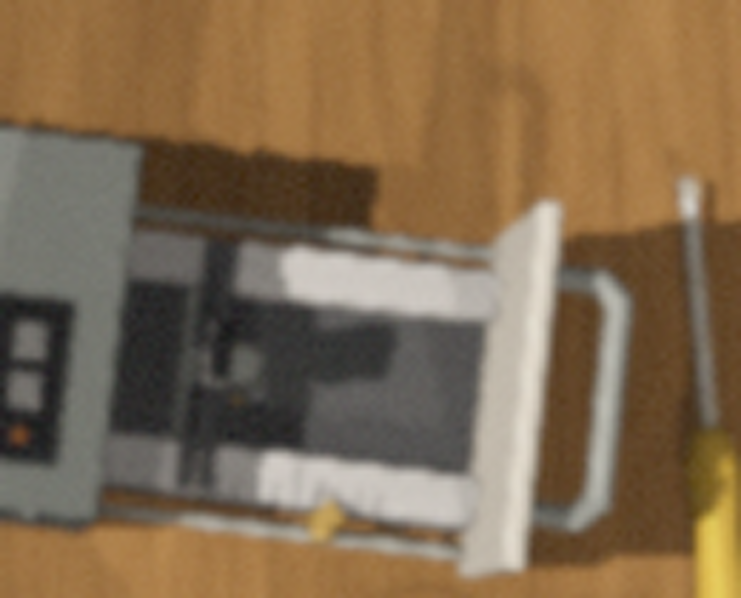

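View pics/scene2c.png

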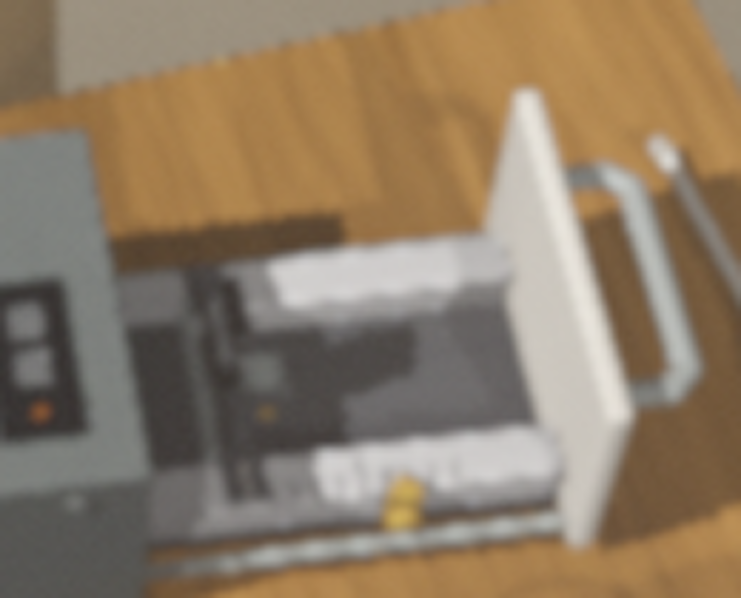

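Top crop: pusher wing's near end is at about (200,475) and the brass pointer nib at about (328,503). Scene crop: wing end is about (252,485) and nib about (405,483). Next: compute positions and compare them with the predicted projection.

```bash
cat > m.py <<'E'
from h import *
ct=viewer.read_camera("top");cs=viewer.read_camera("scene")
k=5.7
T=lambda a:np.array(a)/k-.5+[335,160]
S=lambda a:np.array(a)/k-.5+[320,160]
Ti=lambda p:(np.array(p)-[335,160]+.5)*k
Si=lambda p:(np.array(p)-[320,160]+.5)*k
def pr(c,X): h=P(c)@np.r_[X,1]; return h[:2]/h[2]
u=np.array([-.131,-.991,0]);u/=np.linalg.norm(u);v=np.array([u[1],-u[0],0])
C=np.array([.5793,.0780,0])
loc=lambda X:np.array([(X-C)@-u,(X-C)@v,X[2]])
E
python3 - <<'E'
from m import *
for n,a,b,z in[("index",(200,477),(252,487),.04),("nib",(328,503),(405,483),.043),("frontfar",(551,206),(527,92),.096),("frontnear",(510,570),(618,415),.096),("housfar",(140,145),(88,130),.1),("housnear",(98,520),(148,480),.1),("barfar",(615,290),(630,185),.072),("barnear",(598,505),(682,365),.072)]:
    print(n,loc(tri(ct,cs,T(a),S(b))),loc(onplane(ct,T(a),z)),loc(onplane(cs,S(b),z)))
tab=C+130*u/1000
for n,X in [("tabtop",tab+[0,0,.089]),("tabfoot",tab+[0,0,.051]),("index",tab+.049*v+[0,0,.04])]: print(n,Ti(pr(ct,X)),Si(pr(cs,X)))
E
```

```text
index [-0.1303  0.0444  0.0424] [-0.1305  0.0442  0.04  ] [-0.1307  0.043   0.04  ]
nib [-0.1817  0.0483  0.0393] [-0.1803  0.0485  0.043 ] [-0.1816  0.0506  0.043 ]
frontfar [-0.2424 -0.0655  0.0983] [-0.2425 -0.0661  0.096 ] [-0.2434 -0.0672  0.096 ]
frontnear [-0.24    0.0697  0.103 ] [-0.2415  0.0692  0.096 ] [-0.2422  0.0655  0.096 ]
housfar [-0.09   -0.0692  0.1007] [-0.0893 -0.0695  0.1   ] [-0.0906 -0.0697  0.1   ]
housnear [-0.0893  0.0694  0.0978] [-0.0902  0.0697  0.1   ] [-0.0882  0.0705  0.1   ]
barfar [-0.2769 -0.0423  0.0692] [-0.2747 -0.0421  0.072 ] [-0.2772 -0.0402  0.072 ]
barnear [-0.2739  0.04    0.0798] [-0.2766  0.0394  0.072 ] [-0.2759  0.0351  0.072 ]
tabtop [225.2249 348.2195] [236.3406 301.8189]
tabfoot [214.5381 360.6271] [229.5224 364.4478]
index [197.2103 489.0342] [253.2554 502.1867]
```

Measurements agree with the stated geometry: tab at local x = −0.130 and nib at about −0.181, so the pull is about 51 mm. Gripping the tab next.

```bash
python3 - <<'E'
from m import *
import sys
q=quat(u,[0,0,-1]); tab=C+.130*u
ctrl.move_straight(tab+[0,0,.18],frame=q,rate=.25)
ctrl.dwell(.2); f0=get_obs()["contact_force"]
ctrl.move_straight(tab+[0,0,.10],rate=.15)
for z in (.08,.07,.062):
    ctrl.move_straight(tab+[0,0,z],rate=.08); d=get_obs()["contact_force"]-f0; print(z,d)
    if np.linalg.norm(d)>8: ctrl.move_straight(tab+[0,0,z+.01],rate=.08); break
effector.command_gripper(0.0)
o=get_obs();print("grip",o["finger_gap"],o["contact_force"]-f0,loc(o["tool_pos"]))
if o["finger_gap"]<.03: sys.exit("nothing")
z=o["tool_pos"][2]
g=C+.130*u; g[2]=z
for s in (.02,.04,.051):
    ctrl.move_straight(g+s*u,rate=.05);o=get_obs();print(s,loc(o["tool_pos"]),(o["contact_force"]-f0)@u,o["finger_gap"])
ctrl.dwell(.3);o=get_obs();print(o["time"],loc(o["tool_pos"]),(o["contact_force"]-f0)@u)
im=[]
for n,x,y in(("top",335,160),("scene",320,160)):
    i=viewer.read_camera(n)["color"][y:y+105,x:x+100];im.append(cv2.resize(i,None,fx=4,fy=4,interpolation=cv2.INTER_CUBIC))
cv2.imwrite("pics/held.png",np.hstack(im))
E
```

```text
0.08 [ 0.7781 -1.0908  0.8999]
0.07 [ 0.5075 -0.6583  0.1753]
0.062 [ 0.2244  0.3624 -0.3029]
grip 0.08022237952624907 [ 0.0152  0.8503 -0.5726] [-0.1299  0.0001  0.0621]
0.02 [-0.1484  0.0001  0.0621] -4.623875312719463 0.08272230270840147
0.04 [-0.1682  0.0002  0.0621] -5.773955361153562 0.08186766108027711
0.051 [-0.1792  0.0002  0.0621] -5.508074488541054 0.07935140843641708
16.0167 [-0.1789  0.0002  0.0621] -4.841820211370114
```

View pics/held.png

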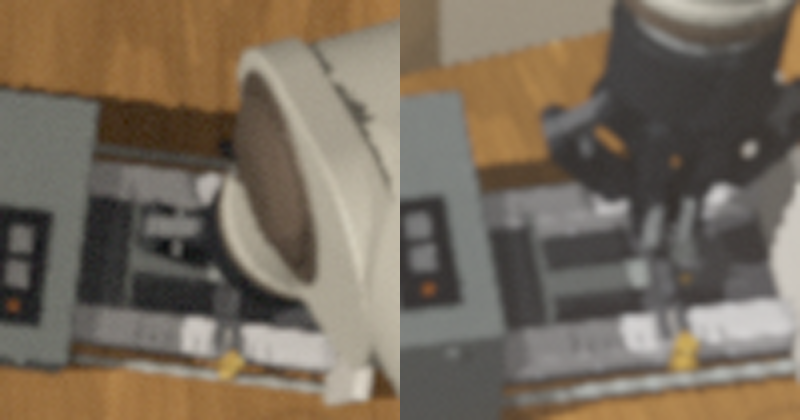

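The tab is held (gap 0.08, about 5 N of spring). The wing end sits beside the pointer: top about (228,335) against (231,360), scene about (675,320) against (684,345). The arm sags about 2 mm under the spring, so here is a close-up.

```bash
python3 - <<'E'
from m import *
im=[]
for c,x,y in((ct,372,228),(cs,372,228)):
    i=c["color"][y:y+30,x:x+30];im.append(cv2.resize(i,None,fx=13,fy=13,interpolation=cv2.INTER_CUBIC))
o=cv2.convertScaleAbs(np.hstack(im),alpha=1.3)
# projected slide-normal lines at tool x (predicted index) from v=.03 to .06
L=get_obs()["tool_pos"]; b=C+(-loc(L)[0])*u
for j,c in enumerate((ct,cs)):
    print([((pr(c,b+s*v+[0,0,.04])-[372,228]+.5)*13+[390*j,0]).round() for s in(.03,.049,.06)])
cv2.imwrite("pics/close.png",o);print(loc(L))
E
```

```text
[array([268., 155.]), array([255., 266.]), array([248., 331.])]
[array([589., 114.]), array([615., 221.]), array([630., 284.])]
[-0.1788  0.0002  0.0621]
```

View pics/close.png

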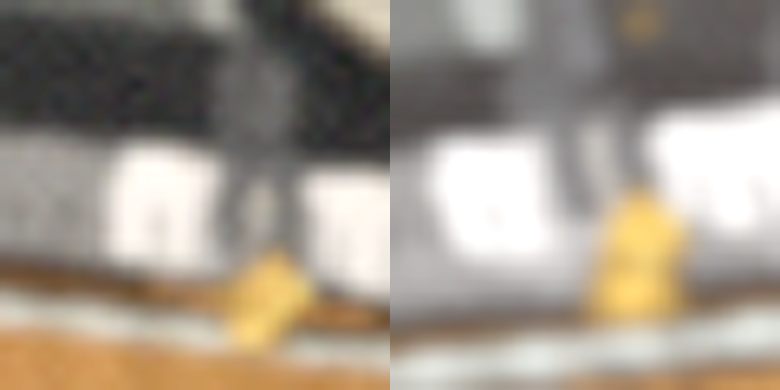

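The white line ends at crop (256,252) on the left and (611,195) on the right. The nib apex is at (278,252) and (640,193), so the pusher is still a few mm short. Converting to mm:

```bash
python3 - <<'E'
from m import *
W=lambda a,j:(np.array(a)-[390*j,0])/13-.5+[372,228]
for j,(c,l,n) in enumerate(((ct,(257,245),(278,254)),(cs,(611,195),(640,195)))):
    print(loc(onplane(c,W(l,j),.04)),loc(onplane(c,W(n,j),.042)))
print(get_obs()["time"])
E
```

```text
[-0.1787  0.0454  0.04  ] [-0.1821  0.0466  0.042 ]
[-0.1792  0.0444  0.04  ] [-0.183   0.0462  0.042 ]
16.3167
```

Both views agree: line at −0.179, nib at −0.1825, so I need to pull about 3.3 mm more. I'll correct for the sag and check.

```bash
python3 - <<'E'
from m import *
L=get_obs()["tool_pos"]
g=C+(.181+.0033)*u; g[2]=L[2]   # last command was .181 (actual .179)
ctrl.move_straight(g,rate=.02); ctrl.dwell(.5)
o=get_obs();print(o["time"],loc(o["tool_pos"]),o["finger_gap"],o["contact_force"]@u)
ct=viewer.read_camera("top");cs=viewer.read_camera("scene")
im=[cv2.resize(c["color"][228:258,372:402],None,fx=13,fy=13,interpolation=cv2.INTER_CUBIC) for c in(ct,cs)]
cv2.imwrite("pics/close2.png",cv2.convertScaleAbs(np.hstack(im),alpha=1.3))
ctrl.dwell(.5);print(loc(get_obs()["tool_pos"]))
E
```

```text
17.2333 [-0.1821  0.0002  0.0621] 0.08456344380033869 -4.972673945463314
[-0.1821  0.0002  0.0621]
```

View pics/close2.png

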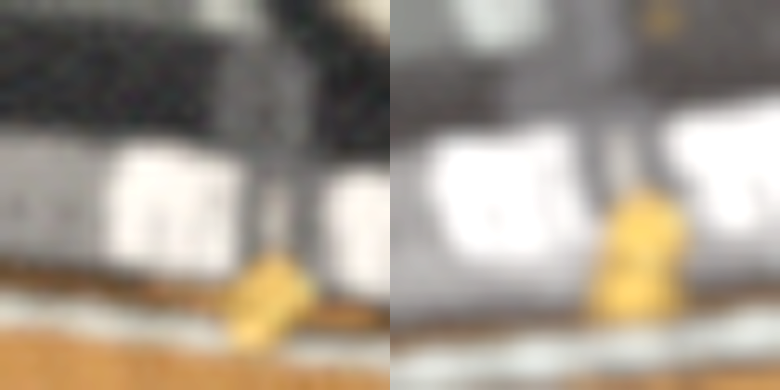

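The line now meets the nib: (275,250) against (277,255) in top, and about (632,192) against (640,192) in scene, within about 1 mm. The pointer hasn't moved and the hold is steady, so I'm handing in.

```bash
python3 -c "
from bench import workorder;workorder.finish_job()"
```

```text
the job is handed in; nothing more can be done
```

The drawer is fully out, and the gripper is still holding the pusher by its tab with the white line level with the brass pointer. I handed the job in at about 18 s; it gave no verdict.

- **Drawer:** I pulled it by the handle to its end stop. It moved 140 mm after starting about 9 mm open, and the cameras put its front at about 150 mm out.
- **Pusher:** I drew it back about 52 mm in total. The first stop was about 3.5 mm short, partly because the arm gave about 2 mm under the spring, so I corrected it. Both cameras then showed the line within about 1 mm of the nib. The tool did not move over the last 0.5 s, and the wrist was reading about 5 N against the spring.
- **Pointer and bystanders:** The pointer sat in the same place in the close-ups before and after the correction, and I saw nothing else disturbed. I did not measure the bystanders at the end.
- **One contact on the way:** My first descent to the handle met about 24 N, below the 40 N limit. It was probably a gripper knuckle on top of the drawer front. I backed off and gripped the bar nearer the fingertips.

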